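# Catch test cartons from a gravity dispenser

## Task

Get the three test cartons out of the dispenser: push the grey bin, far end first, in under the chute against the red paddle so that the gate opens, and hold it there until all three cartons have slid down into the bin; none may fall on the table. Then draw the bin out, so that the gate shuts again, and leave it with the cartons in it standing with its whole body on the black mat (the handle may overhang). Leave the gel bottle, wipes and swab tray where they are.

Things in the scene. Friction and masses are not known exactly. Their poses are not given: they have to be found in the camera images.
- dispenser: fixed grey gravity dispenser. Origin on the table straight below the middle of the chute's lip; z up, +x points level under the chute, which rises that way: cartons come off the lip towards -x. Under the chute the space over the table is free up to 100 mm, from the front to the pillar and foot at x = 130 mm, except for the red paddle
- lip (a point): middle of the chute's lower edge, 130 mm above the table. The aluminium chute is 68 mm wide, 230 mm long, slopes at 30 degrees and ends 265 mm up. Cartons fly off it at up to about 1 m/s, so the bin should reach about 90 mm or more in front of the lip
- gate (a joint): angle (rad) of the red rocking gate: 0 shut, stop at 0.65. Hinge level, across the chute, at dispenser x = 60 mm, 112 mm up. Pushing the paddle that hangs below it towards the dispenser's +x drops the front edge that blocks the lip: cartons slide freely from 0.45. A spring shuts it (0.24 Nm at 0, 0.43 Nm at 0.65) and pushes the bin back unless held
- paddle (a point): point on the paddle (red plate 70 mm wide, 30 to 110 mm above the table) that the bin's far rim meets: 60 mm up, at dispenser x = 57 mm when shut. Gate fully open, that rim stands at about x = 95 mm; at x = 85 to 90 mm cartons run freely. The rim feels about 4.5 to 7 N. Cartons take about 1 s, at most 3 s, to slide out
- pack1: white test-kit carton with an orange band, 60 x 50 x 22 mm, about 50 g; origin at the centre of its 60 x 50 underside. At the start it lies in the chute, the lowest of three in line, long side along the slope
- pack2: white test-kit carton with an orange band, 60 x 50 x 22 mm, about 50 g; origin at the centre of its 60 x 50 underside. At the start it lies in the chute, the middle of three in line, long side along the slope
- pack3: white test-kit carton with an orange band, 60 x 50 x 22 mm, about 50 g; origin at the centre of its 60 x 50 underside. At the start it lies in the chute, the highest of three in line, long side along the slope
- pack1_mid (a point): centre of carton pack1
- pack2_mid (a point): centre of carton pack2
- pack3_mid (a point): centre of carton pack3
- bin: loose grey open bin, 200 (x) x 120 (y) mm outside, walls and floor 5 mm, about 0.22 kg. Origin at the centre of its underside, z up. Walls 60 mm high, but the -x wall (handle side) is 95 mm high. The far end that goes against the paddle is the +x end, 100 mm from the origin. It slides on the table
- bin_grip (a point): grip point on the bin's black bar handle, 145 mm from the bin's origin towards its -x, 45 mm up. The bar runs along the bin's x from -100 to -175 mm, is 22 mm wide (along the bin's y) and 24 mm high (33 to 57 mm above the table)
- mat: thin flat black mat, 240 (x) x 180 (y) mm, 1 mm, no obstacle; origin at its centre. There the bin ends
- gel: bystander: clear bottle with blue cap, 60 mm across, 130 mm high; origin at the centre of its underside
- wipes: bystander: white and green pack of wipes, 100 x 180 x 60 mm; origin at the centre of its underside
- swab_tray: bystander: low grey tray of swabs, 130 x 160 x 40 mm; origin at the centre of its underside
Not all that is in view belongs to the job. Leave any pink, purple or turquoise look-alike of the pack2 alone.

How it is judged:
By the outcome, as a careful person would: the job done as asked, in the order asked, and still so for the second after the job is handed in, with the robot touching nothing.
It also fails if it takes over 45 s, if anything falls off the work surface, if the arm or the gripper's body presses on something with over 40 N, if the wrist force passes 120 N, or if a joint passes its speed limit or range.

## Robot

A 6-joint arm with a two-finger parallel gripper is mounted at the origin on the work surface. World frame = base frame: x ahead of the robot, y to its left, z up, the work surface at z = 0. Lengths are in mm, angles in degrees, forces in N, time in s.
With the tool pointing down it reaches from about 350 to 850 mm from the base axis. Payload 8.1 kg.
Tool frame: the origin (TCP) lies midway between the tips of the shut fingers; the grasp point (between the pads) lies 19 mm behind it (r.pinch_z is the distance from the TCP to the grasp point, in mm); z points along the fingers, y is the line along which they close (so a half turn about z gives the same grasp; the last joint's range is limited). The gripper opens to 85 mm and grips with 20 to 120 N. Pads are 22 mm wide; open, the fingers measure 114 mm over their backs; the gripper's body (76 mm by 85 mm) begins 54 mm behind the grasp point. The pads swing forward as they close: fully open they stand 13 mm farther back than shut.
Start: joints at [-74.336, 7.471, 85.268, -0, 87.261, -4.893], TCP at [210.711, -561.789, 231.292] pointing down, gripper open.
Joint ranges: [-169.43, 169.43], [-51.17, 129.36], [1.28, 143.12], [-76.62, 256.62], [0, 156.53], [-152.29, 152.29]. Speed limits (degrees/s): [136.94, 136.94, 159.86, 180, 180, 180].

## Interface

Orientations are given as [roll, pitch, yaw] about the fixed x, y, z axes, in that order (R = Rz(yaw) Ry(pitch) Rx(roll)).
In Python, from bench import sensors, optics, job, r gives the robot as it stands.
- The arm moves only by the tool play_rows, never from a script. Its argument "motion" is a list that holds one entry, the list of rows, each a list of 6 numbers: the shift along the tool's x, y, z in cm, then the turn, a rotation vector about the tool's x, y, z in degrees. In form: [[[x, y, z, ax, ay, az], ...]]. A call has 1 to 5 rows; each row is the pose to reach, as a shift and turn from the pose commanded when the call began, along the tool's axes at that moment; what a row does not reach only later rows make up. A row lasts 1/10 s, in which the tool goes at most 50 mm and 8.59 degrees, less where a joint would pass 70% of its speed; a pose out of reach is approached as far as the arm can. A call with a gripper value outside its range is refused whole. "jaw" is the opening, from 0 (shut) to 1 (fully open), set as the call begins (left out, the last holds). The fingers move at their own pace and stop on an object; "squeeze" is the grip in N (left out, the last holds). Time passes only in rows, so rows that repeat a pose let the fingers close. It gives the time, the measured TCP pose, the force, the opening and the grip force at its end, in the units of the state.
- sensors.sense(): the state, without advancing time (a new reading comes with each control period).
- optics.snapshot(name): name is "side" or "top"; returns a dict with "pixels" (400x640x3 uint8, red, green, blue), "mtx" (3x3 intrinsics, pixels), "R" (3x3) and "t" (3): a world point X has camera coordinates R X + t. Camera axes: x right, y down, z forward; pixel columns grow to the right and rows downward; lengths in mm; the calibration is good to about 2 mm. A picture is of the moment at which its call begins. There is no depth.
- job.hand_in(): hands the job in; it is judged then, once.
The state is a dict: "time": time; "joint_pos": joint angles; "qd": joint speeds; "joint_efforts": joint torques, N m; "tool_pos": TCP position; "tcp_rot": TCP orientation; "ft_force": force on the tool from outside, world axes, zero at the start; "wrist_torque": the same for the moment, N m; "finger_gap": finger opening in mm; "grip_force": force on a finger pad.
Only numpy, scipy, OpenCV 4.12 (cv2) and the standard library are available. Lean on these libraries where they do the work, as an engineer would, in place of code of your own. Each camera call takes 0.05 s, during which the arm holds its last target. There are 200 camera calls.

## Working session

There is one attempt and no reset: what is moved stays moved. The work goes in short steps, Python scripts to look and compute and a tool call to move; the robot and the scene stay as the last step left them, time stands still between calls to the robot, and variables do not carry over. Pictures are saved under pics/ and viewed, at most 10 in all, crops included, and the job is handed in when it is done.

Besides the shell and the picture viewer there is one more tool, called after "Call:" by a JSON object that holds its "api" and its "payload". play_rows: Moves the arm, as the interface text tells. Its arguments: {"type":"object","properties":{"motion":{"type":"array","items":{"type":"array","items":{"type":"array","items":{"type":"number"}}}},"jaw":{"type":"number"},"squeeze":{"type":"number"}},"required":["motion"]}

```bash
mkdir -p pics; ls; python3 - <<'E'
from bench import sensors, optics, job, r
import cv2,numpy as np
for n in("side","top"):
    d=optics.snapshot(n); cv2.imwrite(f"pics/{n}0.png",d["pixels"][:,:,::-1]); np.savez(f"{n}0.npz",**d)
    print(n,d["mtx"].tolist(),(-d["R"].T@d["t"]).round(), d["R"].round(3).tolist())
s=sensors.sense(); print(s["time"],s["tool_pos"],s["tcp_rot"],r.pinch_z)
E
```

```text
pics
side [[390.54393591864954, 0.0, 325.43873369367725], [0.0, 390.54393591864954, 203.02293808694947], [0.0, 0.0, 1.0]] [ 384. 1065. 1029.] [[-0.975, -0.222, 0.018], [-0.153, 0.611, -0.777], [0.162, -0.76, -0.629]]
top [[482.3337961883029, 0.0, 322.36377294960715], [0.0, 482.3337961883029, 199.41295756855135], [0.0, 0.0, 1.0]] [ 391.   36. 1677.] [[-0.02, -1.0, 0.006], [-0.993, 0.019, -0.121], [0.12, -0.009, -0.993]]
0.1 [ 210.56856383 -561.3070071   230.34723813] [-1.79903596e+02 -7.65805562e-03  2.05563559e+01] 18.700000000000003
```

View pics/side0.png

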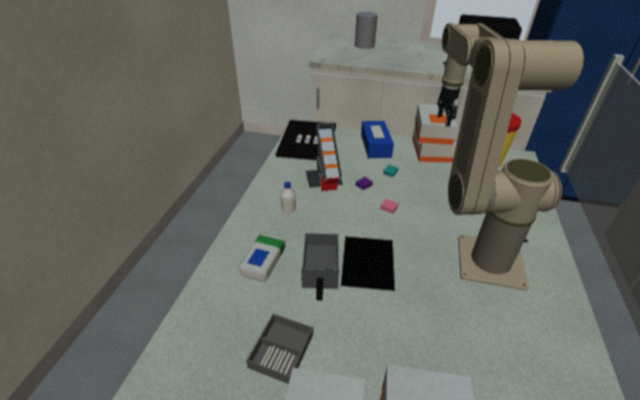

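View pics/top0.png

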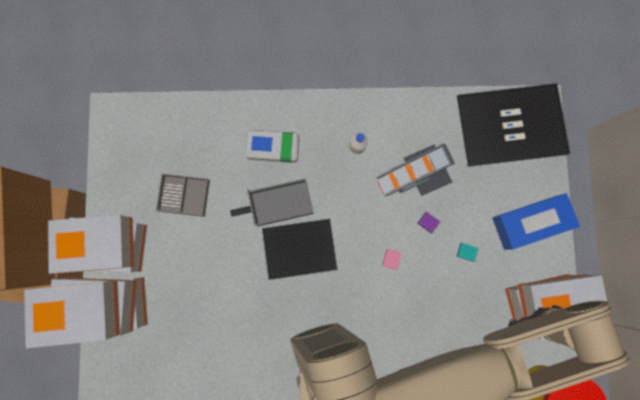

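The side view shows the bin at (320,260), handle at (320,290), mat (368,262) and chute lip with red paddle at (328,183). In the top view the bin is at (282,202), handle tip (233,212), mat (300,248), lip (380,188), with the chute rising to (448,155).

```bash
python3 - <<'E'
import cv2
a=cv2.imread("pics/top0.png")[135:285,220:460]; b=cv2.imread("pics/side0.png")[115:305,230:410]
cv2.imwrite("pics/topc.png",cv2.resize(a,(792,495),interpolation=cv2.INTER_CUBIC))  #x3.3
cv2.imwrite("pics/sidec.png",cv2.resize(b,(540,570),interpolation=cv2.INTER_CUBIC)) #x3
E
```

```text
(no output)
```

View pics/topc.png

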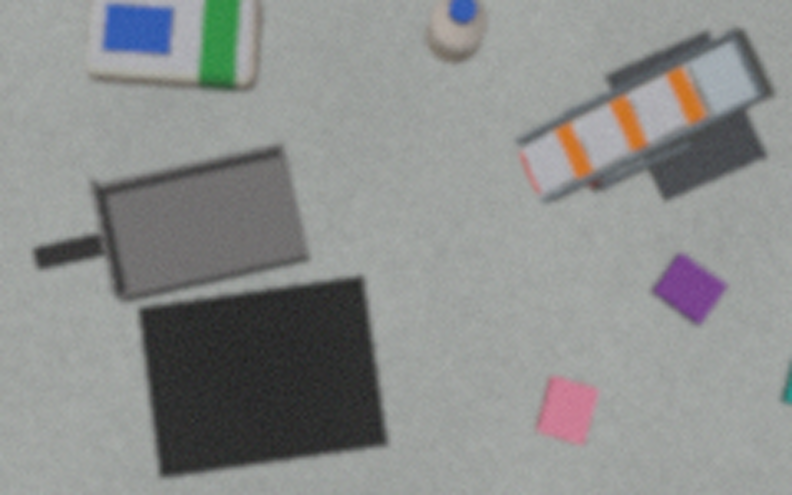

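View pics/sidec.png

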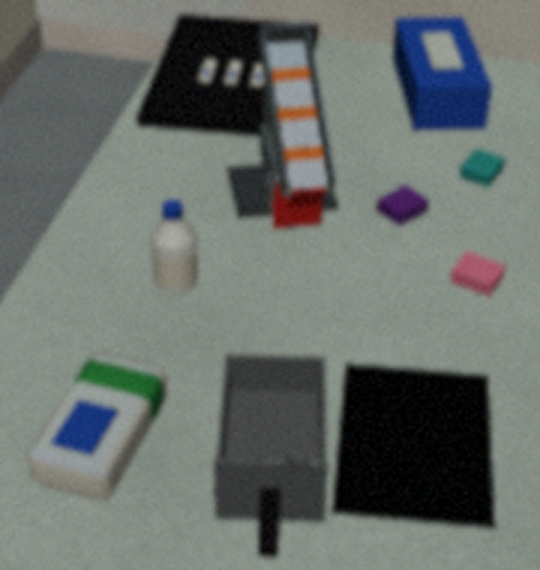

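Top crop (x3.3): bin rim corners (282,147), (308,259), high wall corners (94,181), (121,299), handle end (36,258), lip corners (518,141), (547,200). Side crop (x3): bin wall top corners (216,460), (325,467), far rim (227,357), (325,359), handle end (268,555). I triangulate these, and use orange band centroids for the chute axis.

```bash
cat > h.py <<'E'
import cv2,numpy as np
def P(d): return d["mtx"]@np.c_[d["R"],d["t"]]
def tri(S,T,s,t):
    X=cv2.triangulatePoints(P(S),P(T),np.array(s,float).T.copy(),np.array(t,float).T.copy()); return (X[:3]/X[3]).T
def plane(d,p,z):
    p=np.atleast_2d(p).astype(float); c=-d["R"].T@d["t"]
    v=np.c_[p,np.ones(len(p))]@np.linalg.inv(d["mtx"]).T@d["R"]
    return c+v*((z-c[2])/v[:,2])[:,None]
ct=lambda x,y:((x+.5)/3.3-.5+220,(y+.5)/3.3-.5+135)
cs=lambda x,y:((x+.5)/3-.5+230,(y+.5)/3-.5+115)
def blobs(m,a=15):
    n,_,st,c=cv2.connectedComponentsWithStats(m.astype(np.uint8)); return [(c[i],st[i]) for i in range(1,n) if st[i][4]>=a]
E
python3 - <<'E'
from h import *
np.set_printoptions(precision=1,suppress=True)
S=dict(np.load("side0.npz"));T=dict(np.load("top0.npz"))
def orange(d,x0,y0,x1,y1):
    h=cv2.cvtColor(d["pixels"],cv2.COLOR_RGB2HSV); m=(h[...,0]>6)&(h[...,0]<22)&(h[...,1]>110)
    w=np.zeros_like(m); w[y0:y1,x0:x1]=1
    return [c for c,_ in blobs(m&w,8)]
so=orange(S,305,115,345,180); to=orange(T,370,135,460,200)
print(so,to)
if len(so)==len(to)==3:
    so.sort(key=lambda c:-c[1]); to.sort(key=lambda c:c[0])
    O=tri(S,T,so,to); print("orange\n",O); v=O[2]-O[0]; print(np.linalg.norm(v)/2,np.degrees(np.arctan2(v[1],v[0])),np.degrees(np.arcsin(v[2]/np.linalg.norm(v))))
# corners: far-left, far-right, near-left, near-right  ('left' in side picture)
B=tri(S,T,[cs(227,357),cs(325,359),cs(216,460),cs(325,467)],[ct(282,147),ct(308,259),ct(94,181),ct(121,299)])
print("bin tri\n",B)
bt=np.r_[plane(T,[ct(282,147),ct(308,259)],60),plane(T,[ct(94,181),ct(121,299)],95)]
bs=np.r_[plane(S,[cs(227,357),cs(325,359)],60),plane(S,[cs(216,460),cs(325,467)],95)]
for b in(bt,bs):
    v=b[:2].mean(0)-b[2:].mean(0); print(b.mean(0),np.linalg.norm(v[:2]),np.degrees(np.arctan2(v[1],v[0])),np.linalg.norm(b[0,:2]-b[1,:2]))
print("handle end",plane(T,ct(36,258),57),plane(S,cs(268,555),33), tri(S,T,[cs(268,548)],[ct(36,258)]))
print("chute lip",tri(S,T,[cs(276,190),cs(326,188)],[ct(518,141),ct(547,200)]),plane(T,[ct(518,141),ct(547,200)],135))
print("chute end",tri(S,T,[cs(262,25),cs(317,27)],[ct(740,30),ct(772,95)]))
mt=plane(T,[ct(140,310),ct(362,277),ct(387,443),ct(161,476)],1);ms=plane(S,[cs(334,512),cs(347,366),cs(487,377),cs(494,524)],1)
print("mat",mt,ms,mt.mean(0),ms.mean(0))
E
```

```text
[array([326.6, 139.2]), array([328.3, 152.3]), array([330.6, 165.7])] [array([427.5, 163.5]), array([410. , 171.7]), array([393.5, 180.4])]
orange
 [[ 632.2 -202.6  172.4]
 [ 653.4 -250.   202.6]
 [ 672.3 -298.9  232.2]]
60.11490150698109 -67.38863196000199 29.822867683509422
bin tri
 [[660.5  79.7  56.9]
 [544.8  54.9  57. ]
 [622.8 268.2  90.4]
 [506.6 242.8  81.8]]
[580.1 160.5  77.5] 190.9080313894473 -78.46460031538109 118.70948704248006
[587.1 166.7  77.5] 196.78048053718985 -78.57581547094416 117.24797883240986
handle end [[547.8 332.1  57. ]] [[553.3 331.4  33. ]] [[550.3 333.9  48. ]]
chute lip [[ 651.3 -152.9  142.5]
 [ 591.9 -180.1  137.9]] [[ 646.5 -154.4  135. ]
 [ 587.6 -180.8  135. ]]
chute end [[ 722.3 -339.7  277.7]
 [ 658.8 -367.8  270.8]]
mat [[496.2 232.9   1. ]
 [526.5  -1.4   1. ]
 [352.5 -23.7   1. ]
 [323.2 211.9   1. ]] [[501.3 234.4   1. ]
 [529.9   2.4   1. ]
 [355.8 -20.2   1. ]
 [327.  209.1   1. ]] [424.6 104.9   1. ] [428.5 106.4   1. ]
```

Chute checks out: slope 29.8°, spacing 60.1 mm, heading about -68°, and lip near (621.5,-173). The bin origin is about (583.5,162) with heading -78.5°. Grip is about (555,304) and the mat centre (426.5,105.5), heading -82.6°. Moving over the handle.

Call:
{"api": "play_rows", "payload": {"motion": [[[3.1,-3.4,0,0,0,0],[6.3,-6.9,0,0,0,0],[9.4,-10.3,0,0,0,0],[12.5,-13.8,0,0,0,0],[15.6,-17.2,0,0,0,0]]], "jaw": 1}}

```text
time: 0.6
tool_pos: [296.5, -344.0, 230.7]
tcp_rot: [-180.0, -0.0, 20.5]
ft_force: [0.2, -0.5, 0.4]
finger_gap: 84.9
grip_force: 0.0
```

Call:
{"api": "play_rows", "payload": {"motion": [[[3.1,-3.4,0,0,0,0],[6.3,-6.9,0,0,0,0],[9.4,-10.3,0,0,0,0],[12.5,-13.8,0,0,0,0],[15.6,-17.2,0,0,0,0]]]}}

```text
time: 1.1
tool_pos: [382.1, -128.2, 231.1]
tcp_rot: [180.0, -0.0, 20.5]
ft_force: [1.1, -0.2, -0.2]
finger_gap: 85.1
grip_force: 0.0
```

Call:
{"api": "play_rows", "payload": {"motion": [[[3.1,-3.4,0,0,0,0],[6.3,-6.9,0,0,0,0],[9.4,-10.3,0,0,0,0],[12.5,-13.8,0,0,0,0],[15.6,-17.2,0,0,0,0]]]}}

```text
time: 1.6
tool_pos: [467.8, 87.8, 231.1]
tcp_rot: [180.0, 0.0, 20.6]
ft_force: [0.8, -0.6, -0.0]
finger_gap: 85.6
grip_force: 0.0
```

Call:
{"api": "play_rows", "payload": {"motion": [[[3.1,-3.4,0,0,0,0],[6.3,-6.9,0,0,0,0],[9.4,-10.3,0,0,0,0],[12.5,-13.8,0,0,0,0],[15.6,-17.2,0,0,0,0]]]}}

```text
time: 2.1
tool_pos: [553.5, 303.5, 230.6]
tcp_rot: [180.0, 0.0, 20.6]
ft_force: [1.0, -0.9, 0.6]
finger_gap: 85.4
grip_force: 0.0
```

Call:
{"api": "play_rows", "payload": {"motion": [[[0,0,0,0,0,-8],[0,0,0,0,0,-16],[0,0,0,0,0,-24],[0,0,0,0,0,-32],[0,0,0,0,0,-40]]]}}

```text
time: 2.6
tool_pos: [553.1, 301.4, 230.5]
tcp_rot: [-180.0, 0.1, 60.9]
ft_force: [-0.5, 0.7, 0.7]
finger_gap: 85.5
grip_force: 0.0
```

Call:
{"api": "play_rows", "payload": {"motion": [[[0,0,0,0,0,-8],[0,0,0,0,0,-16],[0,0,0,0,0,-24],[0,0,0,0,0,-32],[0,0,0,0,0,-41]]]}}

```text
time: 3.1
tool_pos: [553.1, 301.4, 230.6]
tcp_rot: [-179.9, 0.0, 101.5]
ft_force: [0.6, -0.2, -0.2]
finger_gap: 85.1
grip_force: 0.0
```

Call:
{"api": "play_rows", "payload": {"motion": [[[0.5,0.2,4,0,0,0],[0.5,0.2,8,0,0,0],[0.5,0.2,12,0,0,0],[0.5,0.2,16.5,0,0,0],[0.5,0.2,20.3,0,0,0]]]}}

```text
time: 3.6
tool_pos: [553.1, 306.2, 25.3]
tcp_rot: [-179.9, 0.0, 101.2]
ft_force: [-0.6, 0.8, -0.2]
finger_gap: 85.0
grip_force: 0.0
```

Call:
{"api": "play_rows", "payload": {"motion": [[[0,0,0,0,0,0],[0,0,0,0,0,0],[0,0,0,0,0,0],[0,0,0,0,0,0],[0,0,0,0,0,0]]], "jaw": 0, "squeeze": 40}}

```text
time: 4.1
tool_pos: [556.4, 307.8, 31.5]
tcp_rot: [179.7, -0.1, 101.2]
ft_force: [0.0, 1.2, 6.8]
finger_gap: 21.1
grip_force: 44.5
```

```bash
python3 - <<'E'
from bench import sensors, optics
from h import *
for n in("side","top"):
    d=optics.snapshot(n); np.savez(n+"1.npz",**d)
    p=d["pixels"][:,:,::-1]; c=p[115:315,230:430] if n=="side" else p[135:285,220:420]
    cv2.imwrite(f"pics/{n}1.png",cv2.resize(c,None,fx=3,fy=3,interpolation=cv2.INTER_CUBIC))
a=cv2.imread("pics/side1.png")[:,:400];b=cv2.imread("pics/top1.png")[:,:400]
b=cv2.copyMakeBorder(b,0,150,0,0,cv2.BORDER_CONSTANT); cv2.imwrite("pics/both1.png",np.hstack([a,b]))
s=sensors.sense();print(s["tool_pos"],s["tcp_rot"],s["ft_force"],s["finger_gap"],s["grip_force"])
E
```

```text
[556.39980658 307.78675891  31.4483547 ] [ 1.79724489e+02 -6.46641484e-02  1.01156555e+02] [-0.39644468  0.32151978  6.67974163] 21.121342479498903 44.5212060213089
```

View pics/both1.png

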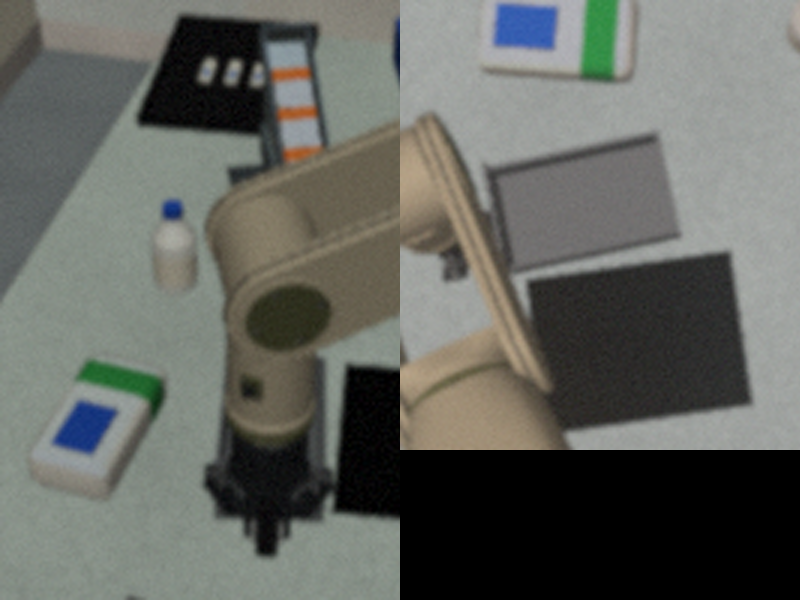

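The grip holds (gap 21 mm on the 22 mm bar); the bin's far rim corners are at (256,133) and (280,236) in the top crop x3.

```bash
cat >> h.py <<'E'
import math
def go(cur,yaw,tgt,tyaw,n=1):
    "tool shift cm, az deg (tool down) from cur xyz,yaw to tgt"
    a=math.radians(yaw);d=np.subtract(tgt,cur)
    return np.round([(d[0]*math.cos(a)+d[1]*math.sin(a))/10,(d[0]*math.sin(a)-d[1]*math.cos(a))/10,-d[2]/10,-(tyaw-yaw)],2)
E
python3 - <<'E'
from h import *
T=dict(np.load("top1.npz"))
c=[((x+.5)/3-.5+220,(y+.5)/3-.5+135) for x,y in[(256,133),(280,236)]]
f=plane(T,c,60);m=f.mean(0);print(f,m)
tcp=np.array([556.4,307.8]);v=m[:2]-tcp;print(np.linalg.norm(v),np.degrees(np.arctan2(v[1],v[0])))
L=248
u=np.array([np.cos(np.radians(-68)),np.sin(np.radians(-68))]);lip=np.array([621.5,-173])
for x in(0,40,57,75,88,92):
    p=lip+u*(x-L); print(x,p.round(1),go((556.4,307.8,31),101.2,(*p,31),112))
E
```

```text
[[657.9493291   79.68353723  60.        ]
 [540.49244536  54.57563788  60.        ]] [599.22088723  67.12958756  60.        ]
244.45014994675594 -79.91131679388137
0 [528.6  56.9] [-24.07  -7.6   -0.   -10.8 ]
40 [543.6  19.9] [-28.    -6.85  -0.   -10.8 ]
57 [550.    4.1] [-29.67  -6.53  -0.   -10.8 ]
75 [556.7 -12.6] [-31.44  -6.19  -0.   -10.8 ]
88 [561.6 -24.7] [-32.71  -5.95  -0.   -10.8 ]
92 [563.1 -28.4] [-33.11  -5.88  -0.   -10.8 ]
```

Call:
{"api": "play_rows", "payload": {"motion": [[[-2.2,-0.8,0,0,0,-1.1],[-4.5,-1.6,0,0,0,-2.2],[-6.7,-2.4,0,0,0,-3.3],[-9,-3.2,0,0,0,-4.4],[-11.2,-4,0,0,0,-5.5]]]}}

```text
time: 4.7
tool_pos: [539.0, 189.8, 31.5]
tcp_rot: [179.7, -0.1, 106.7]
ft_force: [0.2, 3.5, 8.1]
finger_gap: 21.3
grip_force: 44.6
```

```bash
python3 - <<'E'
from h import *
from bench import sensors
s=sensors.sense();print(s["tool_pos"],s["tcp_rot"],s["ft_force"])
print(go(s["tool_pos"],s["tcp_rot"][2],(521.8,73.6,31),112))
E
```

```text
[538.98015768 189.76523615  31.51034339] [ 1.79662590e+02 -5.25397445e-02  1.06711099e+02] [0.22665199 3.49907732 8.12406663]
[-10.63  -4.99   0.05  -5.29]
```

Call:
{"api": "play_rows", "payload": {"motion": [[[-2.1,-1,0,0,0,-1.1],[-4.2,-2,0,0,0,-2.1],[-6.4,-3,0,0,0,-3.2],[-8.5,-4,0,0,0,-4.2],[-10.6,-5,0,0,0,-5.3]]]}}

```text
time: 5.2
tool_pos: [521.6, 73.4, 31.4]
tcp_rot: [179.7, 0.0, 112.0]
ft_force: [0.4, 4.3, 8.2]
finger_gap: 21.1
grip_force: 44.8
```

```bash
python3 - <<'E'
from bench import sensors, optics
from h import *
for n in("side","top"):
    d=optics.snapshot(n); np.savez(n+"2.npz",**d)
    p=d["pixels"][:,:,::-1]; c=p[115:315,290:423] if n=="side" else p[135:285,270:470]
    cv2.imwrite(f"pics/{n}2.png",cv2.resize(c,None,fx=3,fy=3,interpolation=cv2.INTER_CUBIC))
b=cv2.imread("pics/top2.png");cv2.imwrite("pics/t2.png",b)
s=sensors.sense();print(s["tool_pos"],s["tcp_rot"],s["ft_force"])
E
```

```text
[521.28675964  70.99129709  31.08558591] [1.79768240e+02 1.58099252e-01 1.11899313e+02] [-0.06853526 -3.93526949  6.1959508 ]
```

View pics/t2.png

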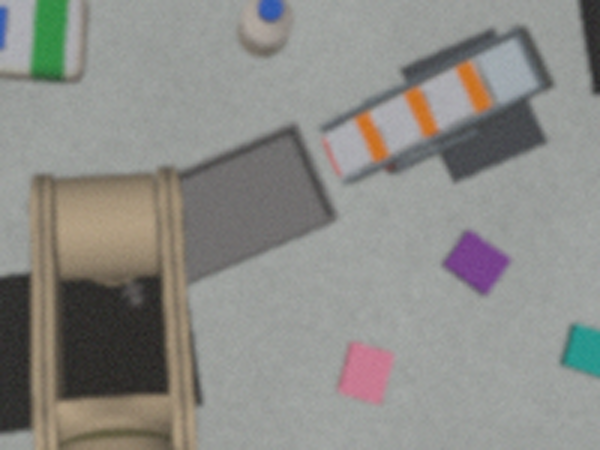

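The far rim corners are at (294,126) and (335,217), just before the lip at (333,155); the bin points along the chute.

```bash
python3 - <<'E'
from h import *
T=dict(np.load("top2.npz"))
c=[((x+.5)/3-.5+270,(y+.5)/3-.5+135) for x,y in[(294,126),(335,217),(180,175),(190,280)]]
f=plane(T,c,60);m=f[:2].mean(0);print(f)
e=f[0]-f[1];print("heading by end",np.degrees(np.arctan2(e[1],e[0]))-90,[np.degrees(np.arctan2(*(f[i]-f[i+2])[[1,0]])) for i in(0,1)])
u=np.array([np.cos(np.radians(-68)),np.sin(np.radians(-68))]);lip=np.array([621.5,-173]);w=np.array([-u[1],u[0]])
tcp=np.array([521.3,71.])
print("rim disp x",(m[:2]-lip)@u,"lat",(m[:2]-lip)@w,"L",np.linalg.norm(m[:2]-tcp))
# orange axis lateral
O=np.array([[632.2,-202.6],[653.4,-250],[672.3,-298.9]]);print("orange lat",(O-lip)@w)
E
```

```text
[[ 662.0007675  -133.31776713   60.        ]
 [ 557.52382776 -176.21797719   60.        ]
 [ 608.44620306   -2.98433275   60.        ]
 [ 489.84923229  -11.61021482   60.        ]]
heading by end -67.6760182648355 [np.float64(-67.6620302124982), np.float64(-67.65114269699967)]
rim disp x -21.301555266403284 lat -4.053132823281494 L 242.48032951542135
orange lat [-1.16748792  0.73245727 -0.0620303 ]
```

Call:
{"api": "play_rows", "payload": {"motion": [[[-1.4,0.1,0,0,0,0],[-2.8,0.2,0,0,0,0],[-4.2,0.3,0,0,0,0],[-5.6,0.3,0,0,0,0],[-7,0.3,0,0,0,0]]]}}

```text
time: 5.8
tool_pos: [550.5, 10.0, 31.4]
tcp_rot: [179.7, 0.0, 112.0]
ft_force: [-2.5, 6.2, 10.7]
finger_gap: 21.4
grip_force: 45.0
```

Call:
{"api": "play_rows", "payload": {"motion": [[[-0.5,0,0,0,0,0],[-1,0,0,0,0,0]]]}}

```text
time: 6.0
tool_pos: [554.0, 1.2, 31.4]
tcp_rot: [179.7, -0.0, 111.9]
ft_force: [-5.9, 12.6, 15.2]
finger_gap: 21.2
grip_force: 45.6
```

Call:
{"api": "play_rows", "payload": {"motion": [[[-0.5,0,0,0,0,0]]]}}

```text
time: 6.1
tool_pos: [555.5, -2.6, 31.4]
tcp_rot: [179.8, -0.1, 112.0]
ft_force: [-5.8, 12.2, 14.4]
finger_gap: 21.2
grip_force: 45.5
```

Call:
{"api": "play_rows", "payload": {"motion": [[[-0.9,0,0,0,0,0],[-1.8,0,0,0,0,0],[-2.5,0,0,0,0,0],[-2.5,0,0,0,0,0]]]}}

```text
time: 6.5
tool_pos: [565.1, -26.0, 31.5]
tcp_rot: [179.8, -0.1, 112.0]
ft_force: [-3.4, 10.5, 14.0]
finger_gap: 21.0
grip_force: 45.4
```

```bash
python3 - <<'E'
from bench import sensors, optics
from h import *
for n in("side","top"):
    d=optics.snapshot(n); np.savez(n+"3.npz",**d)
    p=d["pixels"][:,:,::-1]; c=p[105:305,270:403] if n=="side" else p[135:335,290:425]
    cv2.imwrite(f"pics/{n}3.png",cv2.resize(c,(399,600),interpolation=cv2.INTER_CUBIC))
cv2.imwrite("pics/b3.png",np.hstack([cv2.imread(f"pics/{n}3.png") for n in("side","top")]))
s=sensors.sense();print(s["tool_pos"],s["tcp_rot"],s["ft_force"])
E
```

```text
[565.12612931 -26.05876203  31.5293403 ] [ 1.79747802e+02 -2.52986505e-02  1.11978378e+02] [-3.15066318  9.46592718 19.69692339]
```

View pics/b3.png

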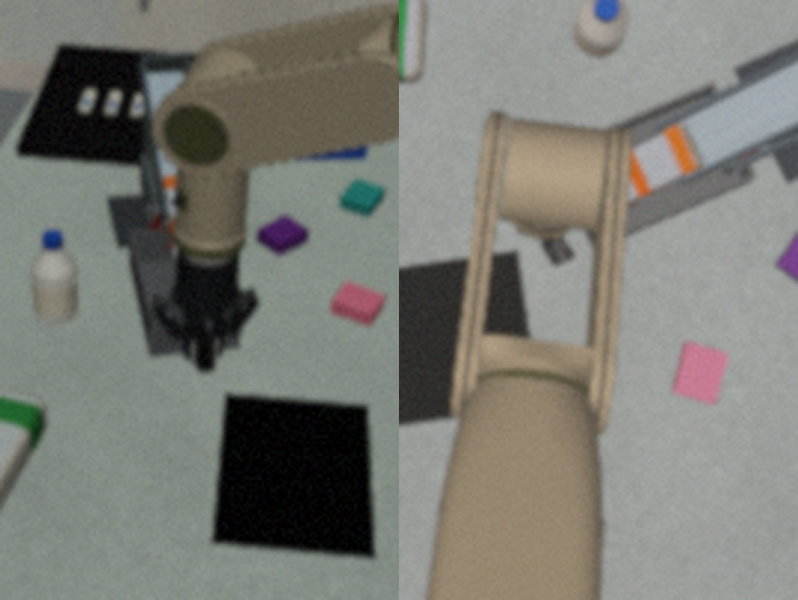

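The gate is open and the cartons are sliding: in the top view (right half) the last orange bands are at (640,180) and (682,150), and the upper chute is empty. I'll hold for 3 s.

Call:
{"api": "play_rows", "payload": {"motion": [[[0,0,0,0,0,0],[0,0,0,0,0,0],[0,0,0,0,0,0],[0,0,0,0,0,0],[0,0,0,0,0,0]]]}}

```text
time: 7.1
tool_pos: [565.1, -26.0, 31.5]
tcp_rot: [179.7, -0.0, 112.0]
ft_force: [-3.8, 8.9, 13.3]
finger_gap: 21.2
grip_force: 45.4
```

Call:
{"api": "play_rows", "payload": {"motion": [[[0,0,0,0,0,0],[0,0,0,0,0,0],[0,0,0,0,0,0],[0,0,0,0,0,0],[0,0,0,0,0,0]]]}}

```text
time: 7.6
tool_pos: [565.1, -26.1, 31.6]
tcp_rot: [179.7, -0.0, 112.0]
ft_force: [-3.6, 8.5, 13.0]
finger_gap: 20.8
grip_force: 45.4
```

Call:
{"api": "play_rows", "payload": {"motion": [[[0,0,0,0,0,0],[0,0,0,0,0,0],[0,0,0,0,0,0],[0,0,0,0,0,0],[0,0,0,0,0,0]]]}}

```text
time: 8.1
tool_pos: [565.1, -26.0, 31.6]
tcp_rot: [179.7, -0.0, 112.0]
ft_force: [-4.6, 8.9, 13.2]
finger_gap: 21.4
grip_force: 45.4
```

Call:
{"api": "play_rows", "payload": {"motion": [[[0,0,0,0,0,0],[0,0,0,0,0,0],[0,0,0,0,0,0],[0,0,0,0,0,0],[0,0,0,0,0,0]]]}}

```text
time: 8.6
tool_pos: [565.1, -26.1, 31.6]
tcp_rot: [179.7, -0.0, 112.0]
ft_force: [-3.9, 7.9, 13.6]
finger_gap: 21.1
grip_force: 45.4
```

Call:
{"api": "play_rows", "payload": {"motion": [[[0,0,0,0,0,0],[0,0,0,0,0,0],[0,0,0,0,0,0],[0,0,0,0,0,0],[0,0,0,0,0,0]]]}}

```text
time: 9.1
tool_pos: [565.1, -26.0, 31.6]
tcp_rot: [179.7, -0.0, 112.0]
ft_force: [-3.1, 9.4, 13.4]
finger_gap: 21.1
grip_force: 45.4
```

```bash
python3 - <<'E'
from bench import sensors, optics
from h import *
for n in("side","top"):
    d=optics.snapshot(n); np.savez(n+"4.npz",**d)
    p=d["pixels"][:,:,::-1]; c=p[105:305,270:403] if n=="side" else p[135:335,320:455]
    cv2.imwrite(f"pics/{n}4.png",cv2.resize(c,(399,600),interpolation=cv2.INTER_CUBIC))
cv2.imwrite("pics/b4.png",np.hstack([cv2.imread(f"pics/{n}4.png") for n in("side","top")]))
s=sensors.sense();print(s["time"],s["tool_pos"],s["tcp_rot"],s["ft_force"])
E
```

```text
9.2 [565.14385844 -26.04495295  31.56600971] [ 1.79742967e+02 -1.13402881e-02  1.11987049e+02] [-4.59542641  8.84362234 12.12989576]
```

View pics/b4.png

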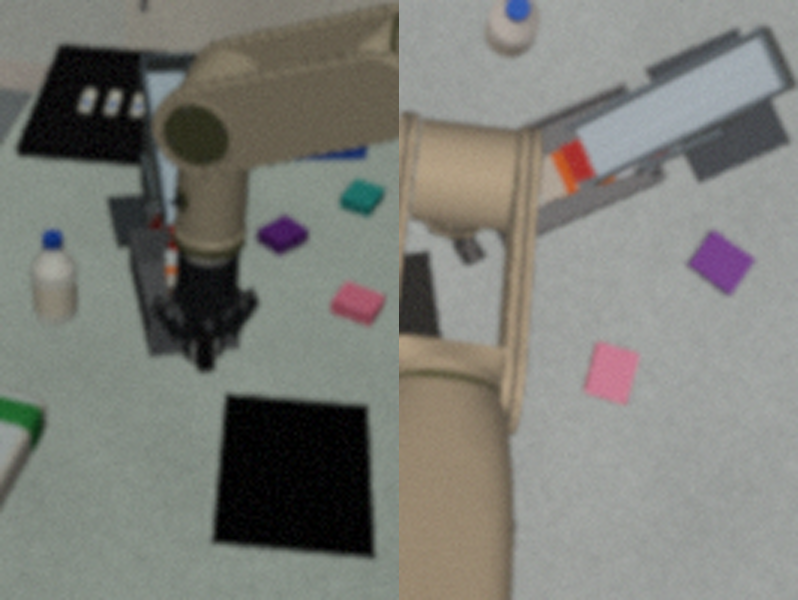

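The chute is empty: only the red gate edge at (575,160) is left, with a carton's orange band in the bin just before it at (562,175) and another under the chute at (605,180). Drawing out gently.

Call:
{"api": "play_rows", "payload": {"motion": [[[0.8,0,0,0,0,0],[1.6,0,0,0,0,0],[2.4,0,0,0,0,0],[3.2,0,0,0,0,0],[4,0,0,0,0,0]]]}}

```text
time: 9.7
tool_pos: [550.7, 8.9, 31.2]
tcp_rot: [179.7, 0.2, 112.0]
ft_force: [1.7, -4.4, 5.1]
finger_gap: 21.1
grip_force: 44.3
```

Call:
{"api": "play_rows", "payload": {"motion": [[[1.2,0,0,0,0,0],[2.4,0,0,0,0,0],[3.6,0,0,0,0,0],[4.8,0,0,0,0,0],[6,0,0,0,0,0]]]}}

```text
time: 10.2
tool_pos: [528.4, 64.7, 31.1]
tcp_rot: [179.7, 0.2, 112.0]
ft_force: [2.1, -4.6, 6.2]
finger_gap: 21.7
grip_force: 44.4
```

Call:
{"api": "play_rows", "payload": {"motion": [[[1.2,0,0,0,0,0],[2.4,0,0,0,0,0],[3.6,0,0,0,0,0],[4.8,0,0,0,0,0],[6,0,0,0,0,0]]]}}

```text
time: 10.7
tool_pos: [505.9, 120.6, 31.1]
tcp_rot: [179.7, 0.2, 112.0]
ft_force: [2.1, -4.7, 6.8]
finger_gap: 21.5
grip_force: 44.5
```

```bash
python3 - <<'E'
from bench import sensors, optics
from h import *
for n in("side","top"):
    d=optics.snapshot(n); np.savez(n+"5.npz",**d)
    p=d["pixels"][:,:,::-1]; c=p[115:315,280:413] if n=="side" else p[135:285,240:440]
    cv2.imwrite(f"pics/{n}5.png",cv2.resize(c,None,fx=3 if n=="side" else 2,fy=3 if n=="side" else 2,interpolation=cv2.INTER_CUBIC))
a=cv2.imread("pics/side5.png");b=cv2.imread("pics/top5.png")
cv2.imwrite("pics/b5.png",np.hstack([a,cv2.copyMakeBorder(b,0,300,0,0,cv2.BORDER_CONSTANT)]))
s=sensors.sense();print(s["time"],s["tool_pos"],s["tcp_rot"],s["ft_force"])
# target on mat: bin heading
mc=np.array([426.5,105.5])
for hd in(-82.6,):
    b=np.array([np.cos(np.radians(hd)),np.sin(np.radians(hd))]); t=mc-(244-100)*b
    print(t,go(s["tool_pos"],s["tcp_rot"][2],(*t,31),hd+180))
E
```

```text
10.8 [505.38607656 121.9727373   31.25375699] [1.79724318e+02 7.23033939e-02 1.12004210e+02] [-1.69673496  1.11602246 11.32734398]
[407.95343409 248.30064738] [15.36 -4.3   0.03 14.6 ]
```

View pics/b5.png

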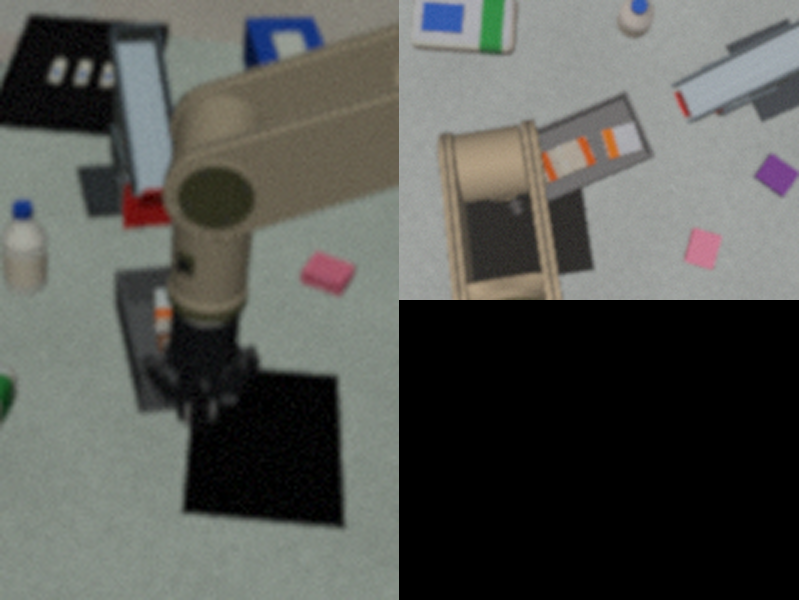

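Three orange bands in the bin at top-view (550,166), (587,151) and (610,142); the chute is empty and the gate is shut. Next, onto the mat.

Call:
{"api": "play_rows", "payload": {"motion": [[[1.5,-0.4,0,0,0,1.5],[3,-0.8,0,0,0,3],[4.6,-1.3,0,0,0,4.5],[6.2,-1.7,0,0,0,6],[7.7,-2.2,0,0,0,7.3]]]}}

```text
time: 11.3
tool_pos: [456.8, 184.5, 31.2]
tcp_rot: [179.7, 0.1, 104.6]
ft_force: [4.0, -3.0, 6.1]
finger_gap: 21.3
grip_force: 44.6
```

```bash
python3 - <<'E'
from h import *
from bench import sensors
s=sensors.sense();print(s["tool_pos"],s["tcp_rot"],s["ft_force"])
print(go(s["tool_pos"],s["tcp_rot"][2],(408,248.3,31),97.4))
E
```

```text
[456.80314942 184.45592924  31.15435003] [1.79650460e+02 8.56649110e-02 1.04610666e+02] [ 3.97374121 -3.01872015  6.10004726]
[ 7.41 -3.11  0.02  7.21]
```

Call:
{"api": "play_rows", "payload": {"motion": [[[1.5,-0.6,0,0,0,1.4],[3,-1.2,0,0,0,2.9],[4.5,-1.9,0,0,0,4.3],[6,-2.5,0,0,0,5.8],[7.4,-3.1,0,0,0,7.2]]]}}

```text
time: 11.8
tool_pos: [408.0, 248.5, 31.2]
tcp_rot: [179.7, 0.0, 97.4]
ft_force: [4.9, -5.3, 8.0]
finger_gap: 21.0
grip_force: 44.8
```

Call:
{"api": "play_rows", "payload": {"motion": [[[0,0,0,0,0,0],[0,0,0,0,0,0],[0,0,0,0,0,0],[0,0,0,0,0,0],[0,0,0,0,0,0]]], "jaw": 1}}

```text
time: 12.3
tool_pos: [405.5, 247.4, 28.1]
tcp_rot: [-180.0, 0.0, 97.4]
ft_force: [-0.2, -0.2, -0.1]
finger_gap: 85.4
grip_force: 0.0
```

Call:
{"api": "play_rows", "payload": {"motion": [[[0,0,-1.5,0,0,0],[0,0,-5,0,0,0],[0,0,-9,0,0,0],[0,0,-13,0,0,0],[0,0,-17,0,0,0]]]}}

```text
time: 12.8
tool_pos: [405.3, 247.4, 199.7]
tcp_rot: [-180.0, 0.0, 97.4]
ft_force: [1.4, 0.6, -0.3]
finger_gap: 85.5
grip_force: 0.0
```

Call:
{"api": "play_rows", "payload": {"motion": [[[4,0,0,0,0,0],[8,0,0,0,0,0],[12,0,0,0,0,0],[16,0,0,0,0,0],[20,0,0,0,0,0]]]}}

```text
time: 13.3
tool_pos: [379.3, 447.4, 198.0]
tcp_rot: [-180.0, 0.0, 97.4]
ft_force: [0.3, -0.1, -0.3]
finger_gap: 85.4
grip_force: 0.0
```

```bash
python3 - <<'E'
from bench import sensors, optics
from h import *
for n in("side","top"):
    d=optics.snapshot(n); np.savez(n+"6.npz",**d)
    p=d["pixels"][:,:,::-1]; c=p[115:315,260:393] if n=="side" else p[135:335,220:353]
    cv2.imwrite(f"pics/{n}6.png",cv2.resize(c,None,fx=3,fy=3,interpolation=cv2.INTER_CUBIC))
cv2.imwrite("pics/b6.png",np.hstack([cv2.imread(f"pics/{n}6.png") for n in("side","top")]))
s=sensors.sense();print(s["time"],s["tool_pos"],s["ft_force"])
E
```

```text
13.4 [378.11217877 449.57919593 197.30456077] [-0.94562859 -0.70466886 -0.6867583 ]
```

View pics/b6.png

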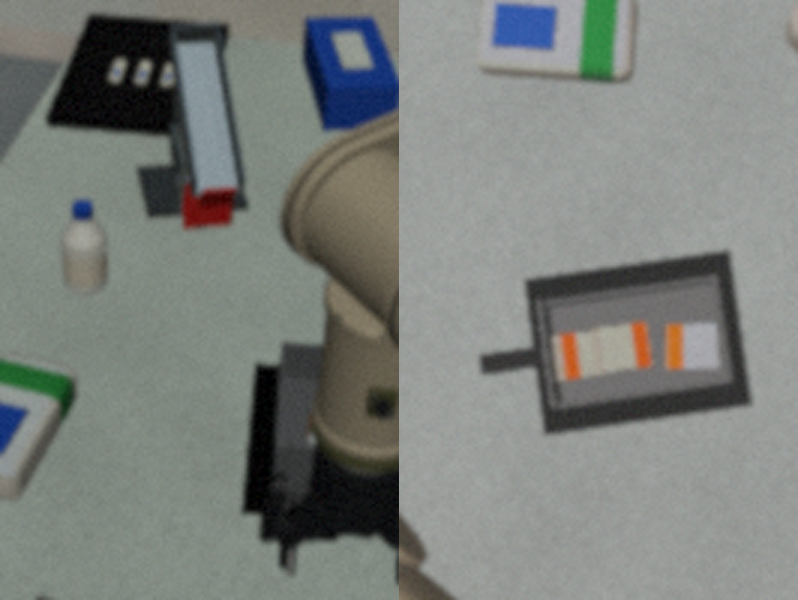

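The top view shows the bin (550–735, 275–410) inside the black mat (528–750, 252–432), with the three cartons in it. The side view shows the chute empty and the red gate shut, and the gripper is clear.

```bash
python3 -c "
from bench import job
print(job.hand_in())"
```

```text
the job is handed in; nothing more can be done
None
```

The job is handed in after about 13 s: in the last pictures all three cartons are in the bin, the bin's body stands inside the black mat's edges, the gate is shut, and the arm is clear.

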